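# Line up the glaze test tiles by shade on the sample ledge

## Robot

A 6-joint arm with a two-finger parallel gripper is mounted at the origin on a cart in front of the work surface, level with it; the furniture and walls round the work are solid. World frame = base frame: x ahead of the robot, y to its left, z up, the work surface at z = 0. Lengths are in m, angles in rad, forces in N, time in s.
With the tool pointing down it reaches from about 0.3 to 0.775 m from the base axis. Payload 14.6 kg.
Tool frame: the origin (TCP) lies at the very end of the fingers, on their centre line; the grasp point (between the pads) lies 19 mm behind it; x points along the fingers, y is the direction in which the jaws open and shut, and the axes are right-handed (so a half turn about x gives the same grasp; the last joint's range is limited). The gripper opens to 94 mm and grips with 3 to 60 N. Pads are 16 mm wide; open, the fingers measure 119 mm over their backs; the gripper's body (75 mm by 177 mm) begins 78 mm behind the grasp point.
Start: joints at [-1.217, 0.3, 1.521, -0, 1.321, -0.067], TCP at [0.225, -0.502, 0.205] pointing down, gripper open.
Joint ranges: [-3.03, 3.03], [-0.79, 2.21], [0.23, 2.52], [-1.04, 4.18], [0, 3.07], [-2.55, 2.55]. Speed limits (rad/s): [2.22, 2.22, 2.57, 3.14, 3.14, 3.14].

## Interface

Orientations are given as [roll, pitch, yaw] about the fixed x, y, z axes, in that order (R = Rz(yaw) Ry(pitch) Rx(roll)).
In Python, from station import ctrl, viewer, hand_in gives the robot as it stands. The module is installed in compiled form; this text tells all that it offers.
- The arm moves only by the tool play_rows, never from a script. Its argument "deltas" is a list that holds one entry, the list of rows, each a list of 7 numbers: the shift along the tool's x, y, z in mm, then the turn, a rotation vector about the tool's x, y, z in rad, then the finger opening in mm, from 0 to 94. In form: [[[dx, dy, dz, ax, ay, az, gripper], ...]]. A call has 1 to 10 rows; each row shifts and turns the commanded pose from where the row before left it, along the tool's axes as they then stand; what a row does not reach is not made up. A row lasts 1/10 s, in which the tool goes at most 50 mm and 8.59 degrees, less where a joint would pass 70% of its speed; a pose out of reach is approached as far as the arm can. A call with a gripper value outside its range is refused whole. The fingers move at their own pace and stop on an object; "grip_force" is the grip in N (left out, the last holds). Time passes only in rows, so rows that do not move let the fingers close. It gives the time, the measured TCP pose, the force and the opening at its end, in the units of the state.
- ctrl.get_obs(): the state, without advancing time (a new reading comes with each control period).
- viewer.camera(name): name is "scene" or "top"; returns a dict with "img" (400x640x3 uint8, red, green, blue), "fx", "fy", "cx", "cy" (pixels), "rvec" (rotation vector, rad) and "tvec" (3), from world to camera coordinates, as OpenCV has them. Camera axes: x right, y down, z forward; pixel columns grow to the right and rows downward; lengths in m; the calibration is good to about 2 mm. A picture is of the moment at which its call begins. There is no depth.
- hand_in(): hands the job in, once; it reports no verdict.
The state is a dict: "time_s": time; "qpos": joint angles; "joint_vel": joint speeds; "tau": joint torques, N m; "ee_pos": TCP position; "eef_rot": TCP orientation; "force": force on the tool from outside, world axes, zero at the start; "moment": the same for the moment, N m; "grip_width": finger opening in m.
Only numpy, scipy, OpenCV 4.12 (cv2) and the standard library are available. Lean on these libraries where they do the work, as an engineer would, in place of code of your own. Each camera call takes 0.05 s, during which the arm holds its last target.

## Task

Line up the four blue glaze test tiles on the wooden sample ledge in order of shade, from the palest next to the white button to the darkest next to the black button. Stand each one on its foot in the gutter, centred on its own red mark to within about a centimetre, leaning back against the back board with its broad face square to it, and let go of them all.

Things in the scene. Friction and masses are not known exactly. Their poses are not given: they have to be found in the camera images.
- tile_pale: glaze test tile, palest, almost white blue; 10 mm thick (x), 50 wide (y), 90 tall (z up the tile), about 100 g, both faces alike; origin at the centre of its underside. Starts upright in a slot of a low fixed dark wooden block (42 x 66 mm, 24 high, slot 12 wide, 14 deep): underside at 10 mm, top edge at 100 mm above the bench. Grip it across its thickness near the top.
- tile_light: glaze test tile, light sky blue, second palest; 10 mm thick (x), 50 wide (y), 90 tall (z up the tile), about 100 g, both faces alike; origin at the centre of its underside. Starts upright in a slot of a low fixed dark wooden block (42 x 66 mm, 24 high, slot 12 wide, 14 deep): underside at 10 mm, top edge at 100 mm above the bench. Grip it across its thickness near the top.
- tile_mid: glaze test tile, medium blue, second darkest; 10 mm thick (x), 50 wide (y), 90 tall (z up the tile), about 100 g, both faces alike; origin at the centre of its underside. Starts upright in a slot of a low fixed dark wooden block (42 x 66 mm, 24 high, slot 12 wide, 14 deep): underside at 10 mm, top edge at 100 mm above the bench. Grip it across its thickness near the top.
- tile_dark: glaze test tile, darkest, blackish navy; 10 mm thick (x), 50 wide (y), 90 tall (z up the tile), about 100 g, both faces alike; origin at the centre of its underside. Starts upright in a slot of a low fixed dark wooden block (42 x 66 mm, 24 high, slot 12 wide, 14 deep): underside at 10 mm, top edge at 100 mm above the bench. Grip it across its thickness near the top.
- ledge: fixed wooden ledge, 360 mm long (y), x from -45 to 35; origin on its underside, x away from robot. Gutter floor at z = 14 mm, from front lip at x = -14 (top z = 22) to back board at x = +8; board leans back 15 deg, its face ending at x = 20, z = 60, so a leaning tile's top 40 mm is free front and back. Red strips across the lip mark the four places: y = -105, -35, 35, 105 mm
- white_button: round white porcelain button, 23 mm across, fixed on one end of the ledge (y = +160 or -160 mm there, it changes from start to start); it marks the end where the palest tile goes. Origin at the centre of its underside
- black_button: round black button, 23 mm across, fixed on the other end of the ledge; it marks the end where the darkest tile goes. Origin at the centre of its underside
There are look-alikes about, which are no part of the job. There is more than one size of the tile_pale; the one meant has the size given above.

How it is judged:
At the end, for the whole second after the job is handed in: Each tile's foot stands in the gutter, its centre within 13 mm of its own mark along the ledge (palest, light, medium, darkest, counted from the white button to the black one), leaning back between 7 and 43 degrees, its width within 11 degrees of the ledge's length, released and at rest (((y of white_button in the frame of ledge above 0.1 m and y of tile_pale in the frame of ledge between 0.092 and 0.118 m and y of tile_light in the frame of ledge between 0.022 and 0.048 m and y of tile_mid in the frame of ledge between -0.048 and -0.022 m and y of tile_dark in the frame of ledge between -0.118 and -0.092 m) or (y of white_button in the frame of ledge below -0.1 m and y of tile_pale in the frame of ledge between -0.118 and -0.092 m and y of tile_light in the frame of ledge between -0.048 and -0.022 m and y of tile_mid in the frame of ledge between 0.022 and 0.048 m and y of tile_dark in the frame of ledge between 0.092 and 0.118 m)) and x of tile_pale in the frame of ledge between -0.013 and 0.008 m and z of tile_pale in the frame of ledge between 0.011 and 0.02 m and angle between tile_pale's own z axis and vertical between 0.12 and 0.75 rad and angle between the y axis of each of tile_pale, tile_light, tile_mid, tile_dark and the y axis of ledge, either way round below 0.2 rad and linear speed of each of tile_pale, tile_light, tile_mid, tile_dark below 0.01 m/s and angular speed of each of tile_pale, tile_light, tile_mid, tile_dark below 0.1 rad/s and x of tile_light in the frame of ledge between -0.013 and 0.008 m and z of tile_light in the frame of ledge between 0.011 and 0.02 m and angle between tile_light's own z axis and vertical between 0.12 and 0.75 rad and x of tile_mid in the frame of ledge between -0.013 and 0.008 m and z of tile_mid in the frame of ledge between 0.011 and 0.02 m and angle between tile_mid's own z axis and vertical between 0.12 and 0.75 rad and x of tile_dark in the frame of ledge between -0.013 and 0.008 m and z of tile_dark in the frame of ledge between 0.011 and 0.02 m and angle between tile_dark's own z axis and vertical between 0.12 and 0.75 rad); the robot touches nothing.
It also fails if it takes over 96 s, if anything falls off the work surface, if the arm or the gripper's body presses on something with over 40 N, if the wrist force passes 120 N, or if a joint passes its speed limit or range.

## Working session

There is one attempt and no reset: what is moved stays moved. The work goes in short steps, Python scripts to look and compute and a tool call to move; the robot and the scene stay as the last step left them, time stands still between calls to the robot, and variables do not carry over. Pictures are saved under pics/ and viewed, and the job is handed in when it is done.

Besides the shell and the picture viewer there is one more tool, called after ">>>" as name([rows], argument=value, ...), one row to a line, values as JSON. play_rows: Moves the arm, as the interface text tells. Its arguments: {"type":"object","properties":{"deltas":{"type":"array","items":{"type":"array","items":{"type":"array","items":{"type":"number"}}}},"grip_force":{"type":"number"}},"required":["deltas"]}

```bash
mkdir -p pics; python3 - <<'E'
from station import ctrl, viewer
import cv2
for n in("scene","top"):
    c=viewer.camera(n); cv2.imwrite(f"pics/{n}0.png",c["img"][:,:,::-1]); print(n,c["fx"],c["fy"],c["cx"],c["cy"],c["rvec"],c["tvec"])
o=ctrl.get_obs(); print(o)
E
```

```text
scene 411.28630372000777 411.28630372000777 318.8718675385473 192.4031293189426 [ 2.03301237 -1.0960901   0.53651575] [-0.40539591  0.27612908  0.8577597 ]
top 387.7296301672899 387.7296301672899 316.64590959133534 200.5294350597969 [ 2.20026569 -2.15387719  0.09978846] [-0.12122462  0.56249436  1.06891243]
{'time_s': 0.1, 'qpos': array([-1.21658831e+00,  3.00432137e-01,  1.52151604e+00,  1.32352091e-05,
        1.32071940e+00, -6.65936202e-02]), 'joint_vel': array([-0.00025591, -0.00214042, -0.00013252, -0.00037175, -0.00086093,
       -0.00123835]), 'tau': array([ 7.48861180e-05, -5.32646370e+01, -3.53283048e+01,  7.09125493e-02,
        2.34738673e-02, -6.74918101e-05]), 'ee_pos': array([ 0.22459096, -0.50179154,  0.20493522]), 'eef_rot': array([-1.64931587,  1.56972133,  1.91307513]), 'force': array([-0.97512626,  0.67133374,  0.53871734]), 'moment': array([-0.0138698 ,  0.04238009,  0.031006  ]), 'grip_width': 0.09406872622037919}
```

View pics/scene0.png

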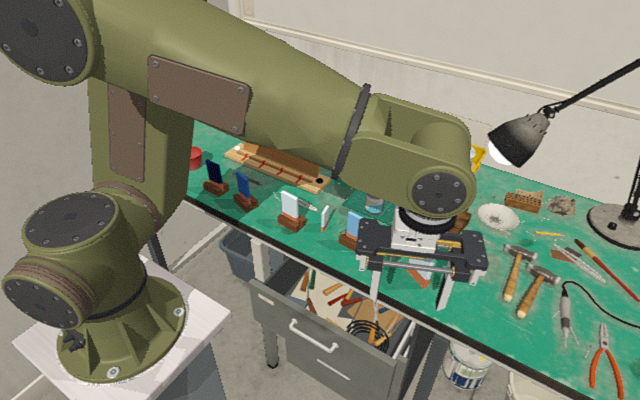

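View pics/top0.png

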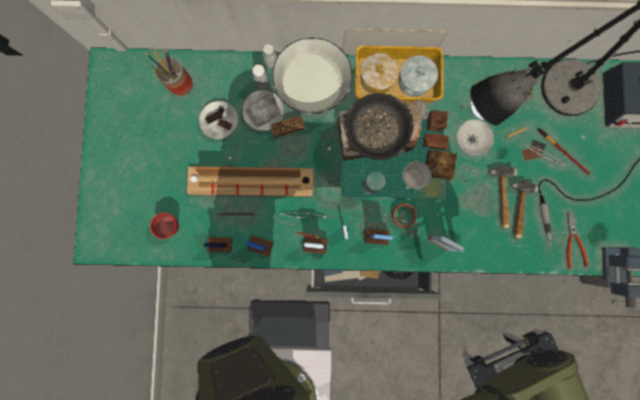

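The overview shows the ledge at about (250,182) in top, with four upright tiles near (217,244), (258,246), (313,246) and (378,237). There may be look-alikes near (345,222) and (445,243). I'll enlarge to check.

```bash
python3 - <<'E'
import cv2
a=cv2.imread("pics/top0.png")
cv2.imwrite("pics/t_crop.png",cv2.resize(a[155:275,180:480],None,fx=2.66,fy=2.66,interpolation=cv2.INTER_CUBIC))
a=cv2.imread("pics/scene0.png")
cv2.imwrite("pics/s_crop.png",cv2.resize(a[120:280,180:400],None,fx=3.6,fy=3.6,interpolation=cv2.INTER_CUBIC))
E
```

```text
(no output)
```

View pics/t_crop.png

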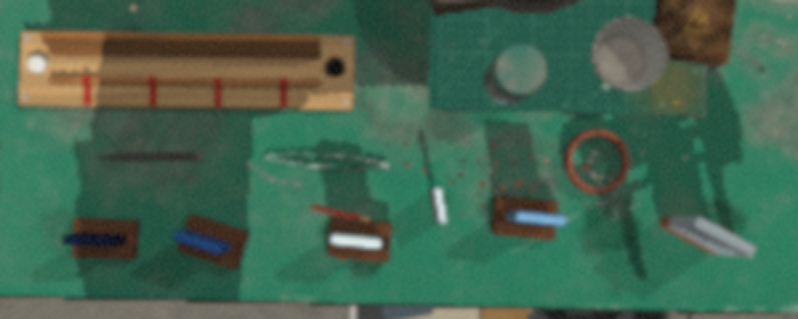

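View pics/s_crop.png

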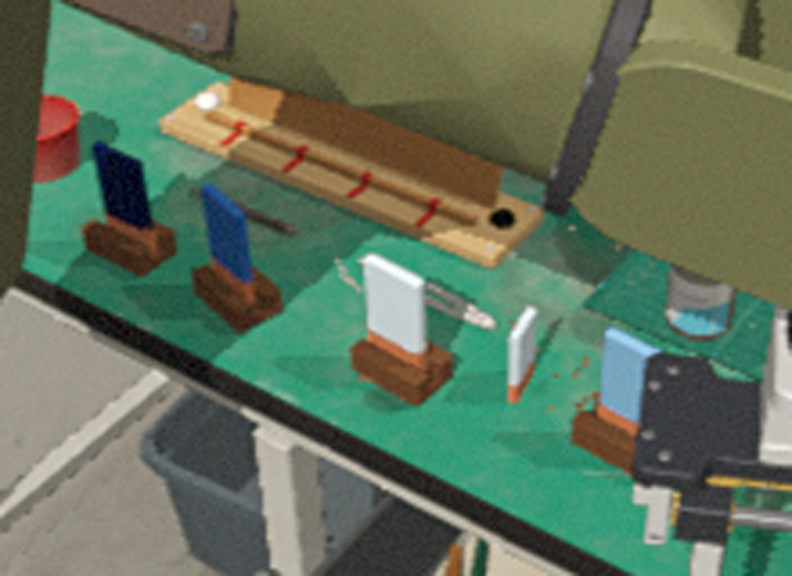

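Candidates for tile_pale: the white tile at (313,246), standing in a block and about 50 wide, and the narrow white tile at (345,222), free-standing and smaller. The one in the slot block fits the given size, and the crop shows that. The white button is at the left end (ledge +y). Measuring next.

```bash
cat > h.py <<'E'
import numpy as np, cv2
from scipy.spatial.transform import Rotation as R
def cam(c):
    Rm=cv2.Rodrigues(np.array(c["rvec"],float))[0]; t=np.array(c["tvec"],float); return Rm,t,-Rm.T@t
def ray(c,uv,z):
    Rm,t,C=cam(c); d=Rm.T@np.array([(uv[0]-c["cx"])/c["fx"],(uv[1]-c["cy"])/c["fy"],1]); return C+d*(z-C[2])/d[2]
def proj(c,P):
    Rm,t,C=cam(c); p=Rm@np.array(P)+t; return np.array([c["fx"]*p[0]/p[2]+c["cx"],c["fy"]*p[1]/p[2]+c["cy"]])
E
python3 - <<'E'
from station import ctrl, viewer
from h import *
import pickle
T=viewer.camera("top");S=viewer.camera("scene");pickle.dump((T,S),open("c0.pkl","wb"))
print(cam(T)[2],cam(S)[2])
im=T["img"];hsv=cv2.cvtColor(im,cv2.COLOR_RGB2HSV)
g=lambda r:ray(T,r,0.1).round(4)
for n,(u,v) in dict(dark=(216,244),mid=(256,246),pale=(313,246),light=(380,237)).items():
    print(n,im[v,u],hsv[v,u],g((u,v)))
for n,(u,v) in dict(pale2=(345,222),bench=(300,200),slot=(230,249),wood=(300,252)).items(): print(n,im[v,u],hsv[v,u])
# red marks, buttons
def blobs(m,off,amin=4):
    k,l,s,ce=cv2.connectedComponentsWithStats(m.astype(np.uint8))
    for i in range(1,k):
        if s[i,4]>=amin: print("  ",s[i].tolist(),ce[i].round(2).tolist(), ray(T,ce[i],off)[:2].round(4))
H,Sa,V=[hsv[:,:,i].astype(int) for i in range(3)]
roi=np.zeros(H.shape,bool);roi[160:200,180:320]=1
print("red");blobs(roi&((H<6)|(H>174))&(Sa>150),0.022)
print("white");blobs(roi&(Sa<50)&(V>170),0.03)
print("black");blobs(roi&(V<45),0.03)
roi=np.zeros(H.shape,bool);roi[225:262,195:420]=1
print("blue");blobs(roi&(H>100)&(H<130)&(Sa>60),.1,10)
print("white");blobs(roi&(Sa<50)&(V>150),.1,10)
E
```

```text
[ 0.46776666 -0.10730622  1.11505553] [-0.19654539 -0.60114354  0.75917136]
dark [16 22 41] [113 155  41] [0.4392 0.1501 0.1   ]
mid [ 37  67 112] [108 171 112] [0.4362 0.046  0.1   ]
pale [206 219 219] [ 90  15 219] [ 0.4394 -0.1021  0.1   ]
light [123 168 202] [103 100 202] [ 0.4664 -0.2763  0.1   ]
pale2 [ 51 126  96] [ 78 152 126]
bench [ 53 124  95] [ 78 146 124]
slot [54 40 32] [ 11 104  54]
wood [ 60 111  86] [ 75 117 111]
red
   [212, 184, 2, 9, 13] [212.31, 188.77] [0.5924 0.1872]
   [236, 184, 2, 10, 12] [236.75, 188.0] [0.596  0.1181]
   [261, 185, 2, 9, 15] [261.47, 189.33] [0.5938 0.0479]
   [286, 185, 1, 10, 10] [286.0, 189.5] [ 0.5948 -0.0216]
white
   [190, 176, 8, 6, 36] [193.33, 178.42] [0.6197 0.2399]
black
   [303, 178, 6, 5, 22] [305.32, 179.95] [ 0.6221 -0.076 ]
blue
   [371, 234, 21, 6, 93] [380.73, 236.45] [ 0.4678 -0.2782]
   [246, 241, 20, 10, 109] [255.52, 245.61] [0.4372 0.0473]
   [205, 243, 21, 4, 65] [214.82, 244.8] [0.4371 0.1531]
white
   [343, 226, 5, 13, 43] [345.21, 231.72] [ 0.4782 -0.1854]
   [304, 243, 19, 6, 73] [313.11, 245.22] [ 0.4414 -0.1024]
```

```bash
python3 - <<'E'
from h import *
import pickle
T,S=pickle.load(open("c0.pkl","rb"))
a=T["img"][155:205,180:325,::-1]
cv2.imwrite("pics/led.png",cv2.resize(a,None,fx=5.5,fy=5.5,interpolation=cv2.INTER_NEAREST))
hsv=cv2.cvtColor(T["img"],cv2.COLOR_RGB2HSV)
for u in (200,224,250,275,298): print(u,[(v,T["img"][v,u].tolist()) for v in range(164,199)])
E
```

```text
200 [(164, [47, 86, 67]), (165, [57, 86, 68]), (166, [97, 89, 63]), (167, [141, 101, 65]), (168, [151, 104, 63]), (169, [131, 88, 54]), (170, [120, 82, 49]), (171, [123, 82, 48]), (172, [126, 86, 51]), (173, [126, 87, 51]), (174, [131, 92, 56]), (175, [149, 111, 74]), (176, [168, 131, 89]), (177, [178, 143, 96]), (178, [188, 150, 103]), (179, [197, 157, 104]), (180, [195, 156, 105]), (181, [171, 136, 92]), (182, [141, 111, 74]), (183, [134, 99, 65]), (184, [147, 102, 62]), (185, [151, 107, 66]), (186, [156, 119, 78]), (187, [181, 143, 96]), (188, [194, 153, 104]), (189, [197, 159, 107]), (190, [191, 153, 104]), (191, [182, 144, 98]), (192, [177, 141, 94]), (193, [169, 136, 93]), (194, [145, 125, 90]), (195, [105, 112, 89]), (196, [79, 111, 89]), (197, [81, 121, 97]), (198, [86, 123, 102])]
224 [(164, [42, 78, 61]), (165, [54, 80, 64]), (166, [72, 74, 57]), (167, [101, 76, 52]), (168, [104, 73, 46]), (169, [87, 61, 39]), (170, [67, 48, 28]), (171, [62, 42, 29]), (172, [64, 49, 28]), (173, [66, 48, 31]), (174, [66, 45, 28]), (175, [74, 52, 35]), (176, [90, 70, 47]), (177, [108, 87, 60]
[... 2076 characters left out ...]
 83, 61]), (168, [103, 84, 58]), (169, [105, 73, 48]), (170, [89, 62, 42]), (171, [70, 49, 30]), (172, [71, 51, 34]), (173, [68, 47, 31]), (174, [68, 50, 33]), (175, [66, 48, 29]), (176, [78, 59, 39]), (177, [103, 81, 56]), (178, [130, 104, 71]), (179, [134, 105, 71]), (180, [135, 109, 75]), (181, [138, 110, 76]), (182, [138, 111, 74]), (183, [135, 107, 73]), (184, [121, 93, 63]), (185, [114, 83, 55]), (186, [106, 73, 43]), (187, [104, 79, 52]), (188, [117, 93, 63]), (189, [128, 103, 71]), (190, [146, 117, 79]), (191, [171, 138, 94]), (192, [181, 143, 98]), (193, [187, 148, 98]), (194, [190, 151, 101]), (195, [169, 141, 95]), (196, [114, 114, 82]), (197, [60, 108, 84]), (198, [49, 119, 92])]
```

View pics/led.png

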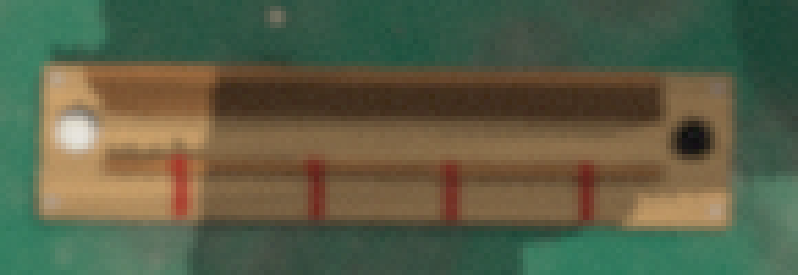

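```bash
python3 - <<'E'
from h import *
import pickle
T,S=pickle.load(open("c0.pkl","rb"))
im=T["img"].astype(int)
d=cv2.GaussianBlur((im[:,:,0]-im[:,:,1]).astype(np.float32),(1,3),0)  # wood: R>G
for u in (189,191,308,310,240,280):
    col=d[:,u]; 
    def cross(r):
        for v in r:
            if (col[v]-0)*(col[v+1]-0)<=0: return v+col[v]/(col[v]-col[v+1])
    b=cross(range(160,175)); f=cross(range(190,200))
    print(u,b,f,[(z,ray(T,(u,b),z)[0].round(4),ray(T,(u,f),z)[0].round(4)) for z in (0.0,.014,.022)])
a=cv2.resize(S["img"][135:200,215:340,::-1],None,fx=6.4,fy=6.4,interpolation=cv2.INTER_CUBIC)
cv2.imwrite("pics/leds.png",a)
E
```

```text
189 166.1828 194.15323 [(0.0, np.float64(0.6594), np.float64(0.5778)), (0.014, np.float64(0.657), np.float64(0.5764)), (0.022, np.float64(0.6557), np.float64(0.5756))]
191 165.84348 194.20325 [(0.0, np.float64(0.6606), np.float64(0.5777)), (0.014, np.float64(0.6581), np.float64(0.5764)), (0.022, np.float64(0.6568), np.float64(0.5756))]
308 168.14285 195.9903 [(0.0, np.float64(0.6612), np.float64(0.5798)), (0.014, np.float64(0.6588), np.float64(0.5784)), (0.022, np.float64(0.6574), np.float64(0.5776))]
310 168.29507 196.04724 [(0.0, np.float64(0.6609), np.float64(0.5798)), (0.014, np.float64(0.6585), np.float64(0.5784)), (0.022, np.float64(0.6571), np.float64(0.5776))]
240 166.88 195.32812 [(0.0, np.float64(0.6606), np.float64(0.5775)), (0.014, np.float64(0.6582), np.float64(0.5761)), (0.022, np.float64(0.6568), np.float64(0.5754))]
280 166.625 195.52563 [(0.0, np.float64(0.6639), np.float64(0.5794)), (0.014, np.float64(0.6614), np.float64(0.578)), (0.022, np.float64(0.66), np.float64(0.5772))]
```

View pics/leds.png

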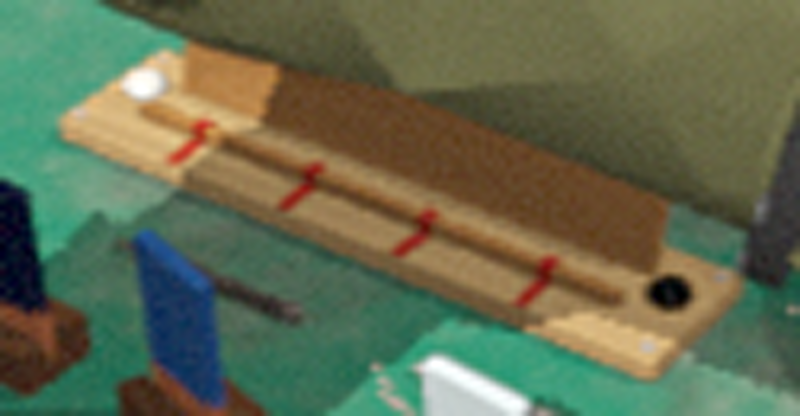

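The ledge is measured. At z=14 mm its width comes out at 80.5 mm (80 expected) and the mark spacing at 70 mm. x0 is about 0.6225 and yaw about 0. Marks in y are +.189 (pale), +.119 (light), +.049 (mid) and −.021 (dark). Tile axes are next.

```bash
cat >> h.py <<'E'
def mask(c,n,box):
    hsv=cv2.cvtColor(c["img"],cv2.COLOR_RGB2HSV).astype(int);H,Sa,V=hsv[...,0],hsv[...,1],hsv[...,2]
    m=((Sa<60)&(V>140)) if n=="pale" else ((H>98)&(H<130)&(Sa>55))
    r=np.zeros(H.shape,bool);u0,v0,u1,v1=box;r[v0:v1,u0:u1]=1
    k,l,s,ce=cv2.connectedComponentsWithStats((m&r).astype(np.uint8)); i=1+np.argmax(s[1:,4]); return l==i
TB=dict(dark=(195,235,235,255),mid=(240,235,272,258),pale=(298,236,332,256),light=(364,226,397,246))
E
python3 - <<'E'
from h import *
import pickle
from station import ctrl
T,S=pickle.load(open("c0.pkl","rb"))
for n,b in TB.items():
    m=mask(T,n,b);ys,xs=np.nonzero(m);P=np.array([ray(T,(x,y),.1)[:2] for x,y in zip(xs,ys)])
    c=P.mean(0);w,v=np.linalg.eigh(np.cov((P-c).T));a=v[:,1]*np.sign(v[1,1]);s=(P-c)@a;t=(P-c)@np.array([a[1],-a[0]])
    print(n,c.round(4),"yaw(y-axis) deg",np.degrees(np.arctan2(-a[0],a[1])).round(1),"along",np.r_[s.min(),s.max()].round(4),"across",np.r_[t.min(),t.max()].round(4),"ends",(c+a*s.min()).round(4),(c+a*s.max()).round(4), "Scn proj centre top",proj(S,[*c,.1]).round(1))
print(R.from_euler("xyz",ctrl.get_obs()["eef_rot"]).as_matrix().round(3))
cv2.imwrite("pics/tc2.png",cv2.resize(T["img"][228:258,195:400,::-1],None,fx=3.9,fy=3.9*2,interpolation=cv2.INTER_NEAREST))
E
```

```text
dark [0.437  0.1539] yaw(y-axis) deg 0.3 along [-0.0272  0.0273] across [-0.0034  0.0047] ends [0.4371 0.1266] [0.4369 0.1812] Scn proj centre top [212.9 162.2]
mid [0.4371 0.0474] yaw(y-axis) deg -14.1 along [-0.0255  0.0265] across [-0.0077  0.0078] ends [0.4309 0.0226] [0.4436 0.073 ] Scn proj centre top [242.  174.9]
pale [ 0.4411 -0.103 ] yaw(y-axis) deg -4.6 along [-0.0251  0.0246] across [-0.0057  0.0056] ends [ 0.4391 -0.1281] [ 0.4431 -0.0785] Scn proj centre top [288.3 193.9]
light [ 0.4678 -0.2789] yaw(y-axis) deg -4.0 along [-0.0263  0.0263] across [-0.0065  0.0066] ends [ 0.466  -0.3051] [ 0.4696 -0.2527] Scn proj centre top [354.2 213.9]
[[-0.     0.408 -0.913]
 [ 0.001 -0.913 -0.408]
 [-1.    -0.001 -0.   ]]
```

View pics/tc2.png

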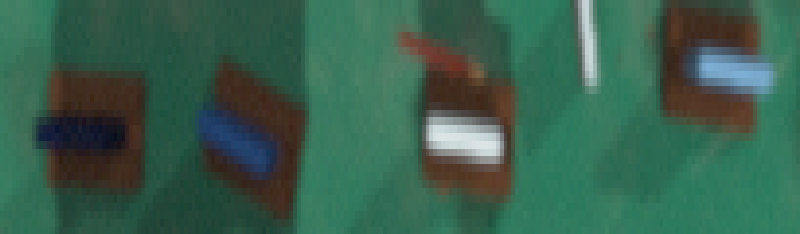

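The masks fit: each is about 52 × 11 mm, as a 50 × 10 top edge should look. Next is a planner that prints tool-frame rows.

```bash
cat >> h.py <<'E'
def Rt(psi,tilt=0):
    c,s=np.cos(psi),np.sin(psi); M=np.array([[0,c,s],[0,s,-c],[-1,0,0]]).astype(float)
    return R.from_matrix(M)*R.from_rotvec([0,0,-tilt])
def plan(p,r,targets,g):
    """targets: list of (pos,psi_deg,tilt_deg,step_mm)"""
    for tp,ps,ti,step in targets:
        rt=Rt(np.radians(ps),np.radians(ti)); tp=np.array(tp)
        n=int(max(np.ceil(np.linalg.norm(tp-p)*1000/step),np.ceil((r.inv()*rt).magnitude()/.14),1))
        for i in range(n):
            k=n-i; dp=(r.inv().apply((tp-p)/k)*1000).round(0 if k>1 else 1); dr=((r.inv()*rt).as_rotvec()/k).round(2 if k>1 else 3)
            print([*(float(x) for x in dp),*(float(x) for x in dr),g],end=",")
            p=p+r.apply(dp/1000); r=r*R.from_rotvec(dr)
        print()
    return p,r
def now():
    from station import ctrl
    o=ctrl.get_obs(); r=R.from_euler("xyz",o["eef_rot"]); M=r.as_matrix()
    print("t",round(o["time_s"],2),"p",o["ee_pos"].round(4),"psi",np.degrees(np.arctan2(M[1,1],M[0,1])).round(1),"F",o["force"].round(1),"g",round(o["grip_width"],4)); return o["ee_pos"],r
E
python3 - <<'E'
from h import *
p,r=now(); plan(p,r,[((.468,-.281,.18),-4,0,45),((.468,-.281,.12),-4,0,30)],94)
E
```

```text
t 0.2 p [ 0.2246 -0.5019  0.2051] psi -65.9 F [ 0.4  0.1 -0.6] g 0.0939
[3.0, -13.0, -39.0, -0.14, -0.0, 0.0, 94],[3.0, -7.0, -40.0, -0.13, -0.0, 0.0, 94],[3.0, -2.0, -41.0, -0.14, -0.0, 0.0, 94],[3.0, 4.0, -41.0, -0.13, -0.0, 0.0, 94],[3.0, 9.0, -40.0, -0.14, -0.0, 0.0, 94],[3.0, 15.0, -39.0, -0.13, -0.0, 0.0, 94],[4.0, 19.0, -36.0, -0.14, -0.0, 0.0, 94],[3.2, 24.7, -33.0, -0.13, -0.001, 0.0, 94],
[30.0, 0.0, -0.0, -0.0, 0.0, 0.0, 94],[30.0, 0.0, -0.0, -0.0, 0.0, 0.0, 94],
```

>>> play_rows([
  [[3,-13,-39,-0.14,0,0,94],[3,-7,-40,-0.13,0,0,94],[3,-2,-41,-0.14,0,0,94],[3,4,-41,-0.13,0,0,94],[3,9,-40,-0.14,0,0,94],[3,15,-39,-0.13,0,0,94],[4,19,-36,-0.14,0,0,94],[3,25,-33,-0.13,0,0,94],[30,0,0,0,0,0,94],[30,0,0,0,0,0,94]],
])

```text
time_s: 1.2
ee_pos: [0.4693, -0.2803, 0.1198]
eef_rot: [1.02, 1.57, -0.618]
force: [-0.9, -0.6, -0.0]
grip_width: 0.0938
```

```bash
python3 - <<'E'
from h import *
from station import viewer
p,r=now(); T=viewer.camera("top"); S=viewer.camera("scene"); now()
cv2.imwrite("pics/a1.png",np.vstack([cv2.resize(T["img"][200:270,310:450,::-1],(560,280)),cv2.resize(S["img"][180:270,300:440,::-1],(420,270))[:, :] if 0 else cv2.resize(S["img"][180:270,300:440,::-1],(560,320))]))
plan(p,r,[((.468,-.281,.069),-4,0,30)],94)
E
```

```text
t 1.2 p [ 0.4693 -0.2803  0.1198] psi -3.9 F [-0.9 -0.6 -0. ] g 0.0938
t 1.3 p [ 0.4669 -0.2799  0.117 ] psi -4.0 F [-1.4 -0.3  0.3] g 0.0944
[25.0, -1.0, 0.0, 0.0, 0.0, -0.0, 94],[25.8, -0.3, 0.8, 0.002, 0.001, -0.001, 94],
```

View pics/a1.png

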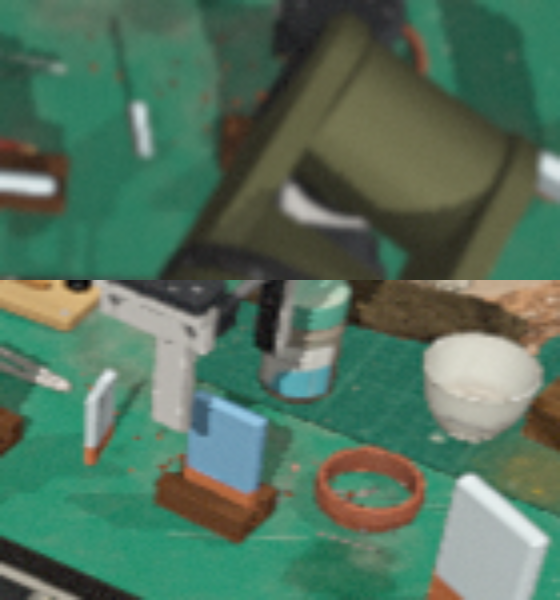

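The picture shows the jaws straddling the light tile (its top at about (360,215) in scene). A larger white tile near the right edge, (445,243) in top, is a third look-alike; the one in the block has the right size. Descending and gripping.

>>> play_rows([
  [[24,0,0,0,0,0,94],[24,0,0,0,0,0,94],[0,0,0,0,0,0,20],[0,0,0,0,0,0,14],[0,0,0,0,0,0,4],[0,0,0,0,0,0,4],[0,0,0,0,0,0,4],[0,0,0,0,0,0,4]],
], grip_force=15)

```text
time_s: 2.1
ee_pos: [0.4685, -0.2813, 0.0729]
eef_rot: [1.048, 1.57, -0.593]
force: [-0.3, 0.3, -0.2]
grip_width: 0.0496
```

```bash
python3 - <<'E'
from h import *
p,r=now(); plan(p,r,[(p+[0,0,.111],-4,0,37),((.6215,.1165,.18),0,15,46),((.6215+.0153,.1165,.125),0,15,46)],4)
E
```

```text
t 2.1 p [ 0.4685 -0.2813  0.0729] psi -4.0 F [-0.3  0.3 -0.2] g 0.0496
[-37.0, 0.0, 0.0, -0.0, 0.0, -0.0, 4],[-37.0, 0.0, 0.0, -0.0, 0.0, -0.0, 4],[-37.0, 0.1, 0.0, -0.0, 0.0, -0.001, 4],
[0.0, 12.0, -41.0, -0.01, -0.0, -0.03, 4],[0.0, 13.0, -41.0, -0.01, -0.0, -0.03, 4],[-0.0, 13.0, -40.0, -0.01, -0.0, -0.03, 4],[-1.0, 14.0, -40.0, -0.01, -0.0, -0.02, 4],[-1.0, 14.0, -40.0, -0.0, -0.0, -0.03, 4],[-1.0, 14.0, -40.0, -0.01, -0.0, -0.02, 4],[-2.0, 15.0, -40.0, -0.0, -0.0, -0.03, 4],[-2.0, 14.0, -40.0, -0.01, -0.0, -0.02, 4],[-3.0, 15.0, -40.0, -0.0, -0.0, -0.03, 4],[-2.9, 14.4, -40.6, -0.009, -0.008, -0.021, 4],
[25.0, 15.0, -0.0, 0.0, 0.0, -0.0, 4],[24.1, 14.0, -0.0, 0.0, 0.0, -0.0, 4],
```

>>> play_rows([
  [[3,0,0,0,0,0,4],[0,0,0,0,0,0,4],[0,0,0,0,0,0,4],[0,0,0,0,0,0,4],[0,0,0,0,0,0,4],[0,0,0,0,0,0,4],[0,0,0,0,0,0,4],[0,0,0,0,0,0,4]],
])

```text
time_s: 2.9
ee_pos: [0.4684, -0.2812, 0.0695]
eef_rot: [1.39, 1.571, -0.25]
force: [-0.4, -0.1, 0.2]
grip_width: 0.0099
```

```bash
python3 - <<'E'
from h import *
now()
E
```

```text
t 2.9 p [ 0.4684 -0.2812  0.0695] psi -4.0 F [-0.4 -0.1  0.2] g 0.0099
```

Gripped at 9.9 mm with almost no force. Lifting and carrying.

>>> play_rows([
  [[-30,0,0,0,0,0,4],[-41,0,0,0,0,0,4],[-41,0,0,0,0,0,4],[0,12,-41,-0.01,0,-0.03,4],[0,13,-41,-0.01,0,-0.03,4],[0,13,-40,-0.01,0,-0.03,4],[-1,14,-40,-0.01,0,-0.02,4],[-1,14,-40,0,0,-0.03,4],[-1,14,-40,-0.01,0,-0.02,4]],
], grip_force=25)

```text
time_s: 3.8
ee_pos: [0.56, -0.0414, 0.1788]
eef_rot: [-1.593, 1.41, 3.099]
force: [0.2, -0.2, -1.2]
grip_width: 0.0098
```

```bash
python3 - <<'E'
from h import *
p,r=now(); plan(p,r,[((.633,.119,.18),0,15,46),((.637,.119,.130),0,15,46)],4)
E
```

```text
t 3.8 p [ 0.56   -0.0414  0.1788] psi -1.1 F [ 0.2 -0.2 -1.2] g 0.0098
[-3.0, 17.0, -40.0, -0.0, -0.0, -0.03, 4],[-3.0, 17.0, -41.0, -0.01, -0.0, -0.02, 4],[-4.0, 18.0, -40.0, -0.0, -0.0, -0.03, 4],[-4.6, 17.0, -40.5, -0.009, -0.008, -0.021, 4],
[24.0, 8.0, 0.0, 0.0, -0.0, 0.0, 4],[23.3, 8.8, 0.0, 0.0, -0.0, 0.0, 4],
```

>>> play_rows([
  [[-3,17,-40,0,0,-0.03,4],[-3,17,-41,-0.01,0,-0.02,4],[-4,18,-40,0,0,-0.03,4],[-5,17,-40,-0.01,-0.01,-0.02,4],[0,0,0,0,0,0,4],[24,8,0,0,0,0,4],[0,0,0,0,0,0,4]],
])

```text
time_s: 4.5
ee_pos: [0.6331, 0.1163, 0.152]
eef_rot: [-1.563, 1.306, -3.132]
force: [-0.5, 0.9, -0.6]
grip_width: 0.0098
```

```bash
python3 - <<'E'
from h import *
from station import viewer
T=viewer.camera("top"); S=viewer.camera("scene")
cv2.imwrite("pics/a2.png",np.vstack([cv2.resize(T["img"][150:220,180:320,::-1],(560,280)),cv2.resize(S["img"][130:220,210:350,::-1],(560,320))]))
p,r=now(); plan(p,r,[((.637,.119,.1),0,15,26),((.637,.119,.075),0,15,15)],4)
E
```

```text
t 4.6 p [0.634  0.1161 0.1555] psi 0.0 F [ 0.8 -0.4 -0.6] g 0.0101
[18.0, 6.0, -1.0, 0.0, 0.0, -0.0, 4],[17.0, 6.0, -1.0, 0.0, 0.0, -0.0, 4],[17.8, 5.2, -0.9, 0.001, 0.002, -0.001, 4],
[12.0, 3.0, -0.0, -0.0, -0.0, -0.0, 4],[12.2, 3.4, -0.0, -0.0, -0.0, -0.0, 4],
```

View pics/a2.png

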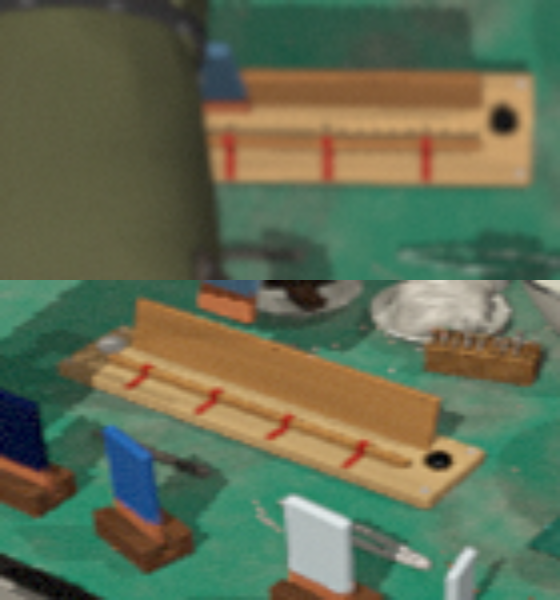

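>>> play_rows([
  [[18,6,-1,0,0,0,4],[17,6,-1,0,0,0,4],[18,5,-1,0,0,0,4],[12,3,0,0,0,0,4],[6,2,0,0,0,0,4],[0,0,0,0,0,0,4]],
])

```text
time_s: 5.2
ee_pos: [0.6372, 0.1194, 0.0805]
eef_rot: [-1.565, 1.31, -3.134]
force: [0.7, 0.3, 0.3]
grip_width: 0.0098
```

```bash
python3 - <<'E'
from h import *
from station import viewer
T=viewer.camera("top"); S=viewer.camera("scene")
cv2.imwrite("pics/a3.png",np.vstack([cv2.resize(T["img"][150:220,180:320,::-1],(560,280)),cv2.resize(S["img"][130:220,210:350,::-1],(560,320))]))
p,r=now(); plan(p,r,[((.637,.119,.075),0,15,26)],4)
E
```

```text
t 5.3 p [0.6377 0.1196 0.0818] psi 0.1 F [ 0.3 -0.4 -1.4] g 0.01
[6.8, 1.1, 0.6, 0.001, 0.002, -0.003, 4],
```

View pics/a3.png

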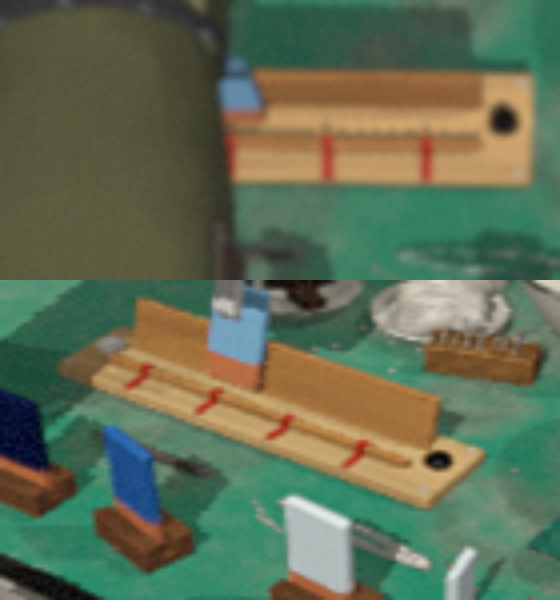

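```bash
python3 - <<'E'
from h import *
import pickle
T,S=pickle.load(open("c0.pkl","rb"))
for q in ((262.25,156.7),(275.5,160.9)): print(ray(S,q,.025).round(4))
for y in (.189,.119,.049,-.021): print(proj(S,[.605,y,.022]).round(1),end=" ")
# glaze edges predicted for tile centred y=.119 at TCP
for dy in(-.025,.025): print(proj(S,[.6166,.119+dy,.026]).round(1), end=" ")
E
```

```text
[0.618  0.1324 0.025 ]
[0.6229 0.0834 0.025 ]
[246.  153.8] [263.  160.8] [280.9 168. ] [299.6 175.7] [271.5 160.5] [259.1 155.5]
```

```bash
python3 - <<'E'
from h import *
from station import viewer
S=viewer.camera("scene"); im=S["img"]
cv2.imwrite("pics/a4.png",cv2.resize(im[125:175,245:295,::-1],(600,600),interpolation=cv2.INTER_NEAREST))
s=np.array([np.sin(np.radians(15)),0,np.cos(np.radians(15))]);n=np.array([s[2],0,-s[0]])
O=np.array([.6377,.1196,.0818])-.0595*s
print("origin",O)
for h in (0,.014,.09):
  for dy in (.025,-.025): print(h,dy,proj(S,O+h*s-.005*n+[0,dy,0]).round(1))
E
```

```text
origin [0.62230027 0.1196     0.02432741]
0 0.025 [259.1 155.4]
0 -0.025 [271.6 160.4]
0.014 0.025 [259.5 151.3]
0.014 -0.025 [272.  156.3]
0.09 0.025 [261.7 128.4]
0.09 -0.025 [274.6 133.1]
```

View pics/a4.png

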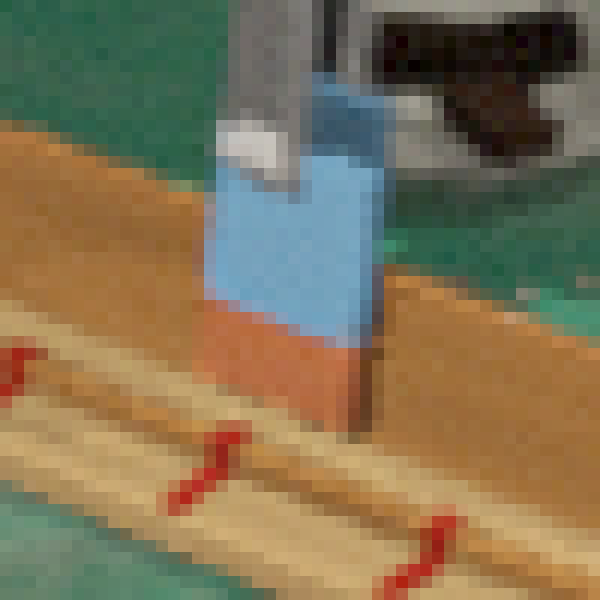

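The enlarged crop shows the light tile's foot centred at (267.8,158.7), against an expected (266.6,158.6) relative to its mark. It sits about 4 mm too far towards −y. I'll shift +4 mm, lower and release.

>>> play_rows([
  [[4,1,-4,0,0,0,4],[3,1,0,0,0,0,4],[0,0,0,0,0,0,4],[0,0,0,0,0,0,24],[0,0,0,0,0,0,24],[0,0,0,0,0,0,24]],
])

```text
time_s: 5.95
ee_pos: [0.6375, 0.1236, 0.0739]
eef_rot: [-1.566, 1.311, -3.135]
force: [-0.3, 0.1, -0.3]
grip_width: 0.0239
```

```bash
python3 - <<'E'
from h import *
from station import viewer
S=viewer.camera("scene"); im=S["img"]
cv2.imwrite("pics/a5.png",cv2.resize(im[125:175,245:295,::-1],(600,600),interpolation=cv2.INTER_NEAREST))
p,r=now(); plan(p,r,[(p+.1*np.array([.2588,0,.966]),0,15,45),((.436,.0485,.18),-14,0,45),((.436,.0485,.12),-14,0,45)],94)
E
```

```text
t 6.0 p [0.6375 0.1236 0.0739] psi 0.1 F [-0.3  0.4  0.2] g 0.0239
[-33.0, 0.0, 0.0, 0.0, 0.0, -0.0, 94],[-34.0, 0.0, 0.0, 0.0, 0.0, -0.0, 94],[-33.0, 0.2, 0.2, 0.001, 0.002, -0.002, 94],
[8.0, -37.0, 13.0, 0.04, 0.01, 0.04, 94],[7.0, -37.0, 14.0, 0.04, 0.0, 0.04, 94],[5.0, -36.0, 15.0, 0.04, 0.01, 0.05, 94],[3.0, -36.0, 17.0, 0.04, 0.0, 0.04, 94],[2.0, -36.0, 18.0, 0.04, 0.01, 0.05, 94],[-0.0, -34.3, 20.4, 0.043, 0.002, 0.041, 94],
[30.0, -0.0, -0.0, -0.0, -0.0, -0.0, 94],[30.0, -0.0, -0.0, -0.0, -0.0, -0.0, 94],
```

View pics/a5.png

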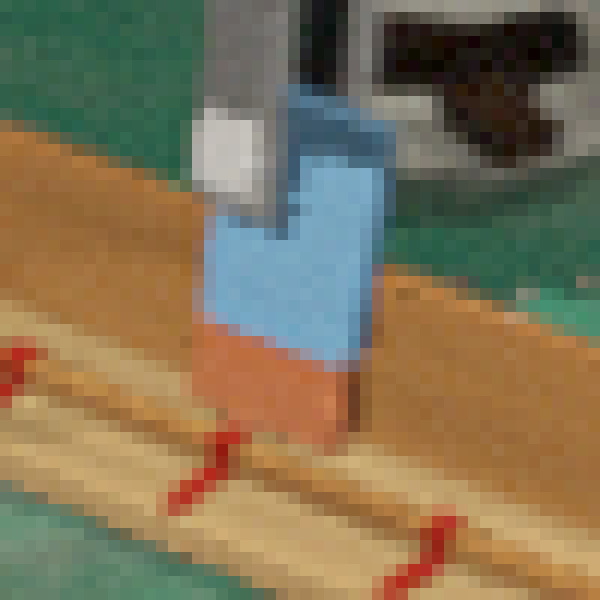

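Released: the tile leans on the board with its foot around its mark (crop foot spans 192 to 340, mark at 235). Retreating and going to the mid tile at top (256,246).

>>> play_rows([
  [[-20,0,0,0,0,0,24],[-40,0,0,0,0,0,24],[-40,0,0,0,0,0,50],[8,-37,13,0.04,0.01,0.04,50],[7,-37,14,0.04,0,0.04,50],[5,-36,15,0.04,0.01,0.05,50],[3,-36,17,0.04,0,0.04,50],[2,-36,18,0.04,0.01,0.05,50],[0,-34,20,0.04,0,0.04,50],[20,0,0,0,0,0,50]],
])

```text
time_s: 7.0
ee_pos: [0.4409, 0.0488, 0.164]
eef_rot: [0.872, 1.567, -0.935]
force: [1.1, 0.3, -0.9]
grip_width: 0.0501
```

```bash
python3 - <<'E'
from h import *
from station import viewer
import pickle
T=viewer.camera("top"); S=viewer.camera("scene")
cv2.imwrite("pics/a6.png",np.vstack([cv2.resize(T["img"][150:220,180:320,::-1],(560,280)),cv2.resize(S["img"][130:220,190:330,::-1],(560,320))]))
p,r=now(); plan(p,r,[((.436,.0485,.12),-14,0,45),((.436,.0485,.069),-14,0,26)],50)
E
```

```text
t 7.1 p [0.4418 0.0493 0.1603] psi -13.4 F [-0.7 -0.1 -0.1] g 0.0501
[40.3, -5.2, 1.9, 0.01, 0.004, 0.005, 50],
[26.0, -0.0, -0.0, 0.0, 0.0, 0.0, 50],[25.0, -0.0, -0.0, 0.0, 0.0, 0.0, 50],
```

View pics/a6.png

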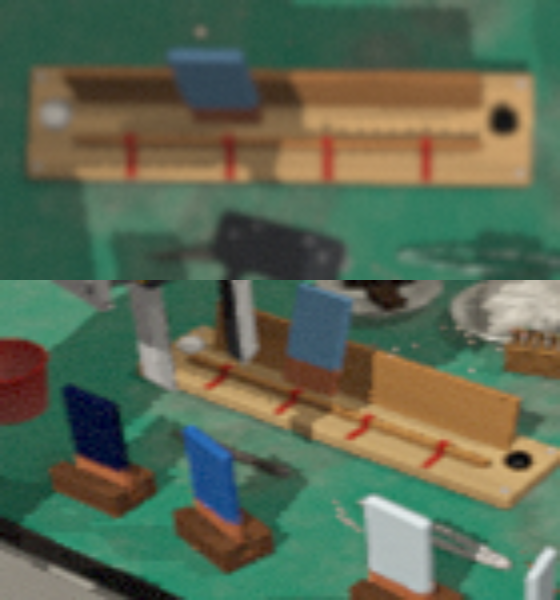

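Light is placed: in top its foot spans crop u 193 to 262 (centre 227) against its mark at 229, within 2 mm. Now the mid tile.

>>> play_rows([
  [[40,-5,2,0.01,0.004,0.005,50],[26,0,0,0,0,0,50],[25,0,0,0,0,0,50],[0,0,0,0,0,0,30],[0,0,0,0,0,0,4],[0,0,0,0,0,0,4],[0,0,0,0,0,0,4],[0,0,0,0,0,0,4],[0,0,0,0,0,0,4],[0,0,0,0,0,0,4]],
], grip_force=15)

```text
time_s: 8.1
ee_pos: [0.4373, 0.0486, 0.0704]
eef_rot: [1.34, 1.57, -0.475]
force: [-3.4, 1.0, 6.2]
grip_width: 0.0102
```

```bash
python3 - <<'E'
from h import *
p,r=now(); plan(p,r,[(p+[0,0,.111],-14,0,37),((.633,.049,.18),0,15,46),((.637,.049,.11),0,15,35)],4)
E
```

```text
t 8.1 p [0.4373 0.0486 0.0704] psi -14.0 F [-3.4  1.   6.2] g 0.0102
[-37.0, 0.0, 0.0, 0.0, 0.0, -0.0, 4],[-37.0, 0.0, 0.0, 0.0, 0.0, -0.0, 4],[-37.0, 0.0, 0.0, 0.0, 0.0, -0.0, 4],
[0.0, 38.0, -10.0, -0.05, -0.01, -0.05, 4],[-2.0, 38.0, -7.0, -0.05, -0.01, -0.05, 4],[-4.0, 39.0, -6.0, -0.05, -0.0, -0.05, 4],[-5.0, 39.0, -4.0, -0.05, -0.01, -0.06, 4],[-7.7, 37.8, -1.3, -0.044, -0.001, -0.05, 4],
[22.0, 7.0, 0.0, 0.0, 0.0, 0.0, 4],[22.0, 7.0, 0.0, 0.0, 0.0, 0.0, 4],[22.6, 8.0, 0.0, 0.0, 0.0, 0.0, 4],
```

>>> play_rows([
  [[-25,0,0,0,0,0,4],[-43,0,0,0,0,0,4],[-43,0,0,0,0,0,4],[0,38,-10,-0.05,-0.01,-0.05,4],[-2,38,-7,-0.05,-0.01,-0.05,4],[-4,39,-6,-0.05,0,-0.05,4],[-5,39,-4,-0.05,-0.01,-0.06,4],[-8,38,-1,-0.044,0,-0.05,4],[22,7,0,0,0,0,4],[0,0,0,0,0,0,4]],
], grip_force=25)

```text
time_s: 9.1
ee_pos: [0.6314, 0.0486, 0.1526]
eef_rot: [-1.569, 1.306, 3.141]
force: [-0.6, 0.0, -2.1]
grip_width: 0.0096
```

```bash
cat >> h.py <<'E'
def snap(name,su=(190,330)):
    from station import viewer
    T=viewer.camera("top"); S=viewer.camera("scene")
    cv2.imwrite(f"pics/{name}.png",np.vstack([cv2.resize(T["img"][150:220,180:320,::-1],(560,280),interpolation=cv2.INTER_CUBIC),cv2.resize(S["img"][130:220,su[0]:su[1],::-1],(560,320),interpolation=cv2.INTER_CUBIC)]))
    return T,S
E
python3 - <<'E'
from h import *
snap("a7")
p,r=now(); plan(p,r,[((.637,.049,.12),0,15,35),((.637,.049,.083),0,15,20)],4)
E
```

```text
t 9.2 p [0.6313 0.0488 0.1568] psi -0.1 F [ 0.8  0.4 -0.9] g 0.0096
[17.0, 7.0, -0.0, -0.0, -0.0, -0.0, 4],[17.1, 7.9, -0.2, -0.002, -0.0, -0.002, 4],
[18.0, 5.0, -0.0, -0.0, -0.0, 0.0, 4],[17.7, 4.6, -0.0, -0.0, -0.0, 0.0, 4],
```

View pics/a7.png

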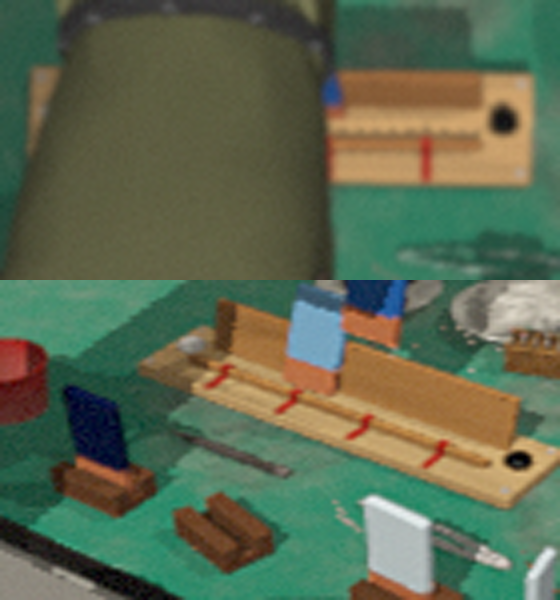

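>>> play_rows([
  [[17,7,0,0,0,0,4],[17,8,0,0,0,0,4],[18,5,0,0,0,0,4],[18,5,0,0,0,0,4],[0,0,0,0,0,0,4]],
])

```text
time_s: 9.7
ee_pos: [0.6367, 0.0487, 0.0793]
eef_rot: [-1.569, 1.307, 3.141]
force: [-0.4, 0.0, -1.5]
grip_width: 0.0099
```

```bash
python3 - <<'E'
from h import *
T,S=snap("a8",(215,355))
p,r=now(); 
s=np.array([.2588,0,.9659]);n=np.array([s[2],0,-s[0]])
O=p-.0604*s;print(O)
for dy in (.025,-.025): print(proj(S,O-.005*n+[0,dy,0]).round(1))
print(proj(S,[.6085,.049,.022]))
cv2.imwrite("pics/a8z.png",cv2.resize(S["img"][135:185,255:305,::-1],(600,600),interpolation=cv2.INTER_NEAREST))
E
```

```text
t 9.8 p [0.6382 0.0487 0.0826] psi -0.1 F [ 0.5  0.2 -0.9] g 0.0098
[0.62254443 0.04869105 0.02428583]
[276.9 162.5]
[290.  167.8]
[281.56379531 167.4961416 ]
```

View pics/a8z.png

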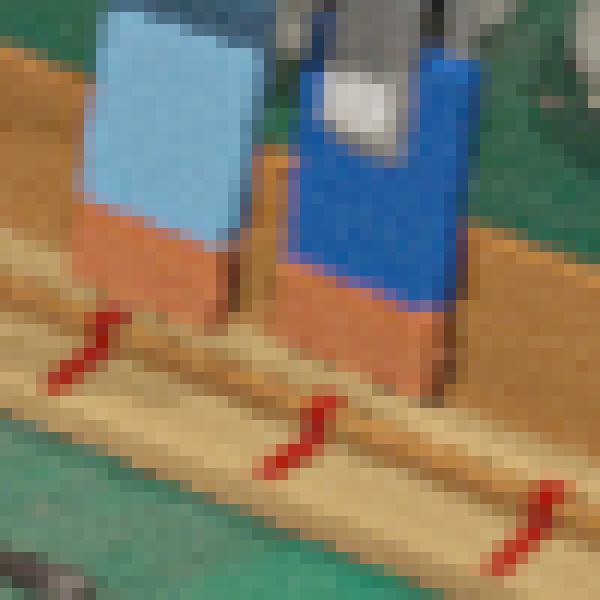

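Mid tile: foot centre (284.5,165.9) against the expected (283.5,165.1), and the mark shows the same offset, so it is centred. Lowering and releasing.

>>> play_rows([
  [[4,1,0,0,0,0,4],[3,1,0,0,0,0,4],[0,0,0,0,0,0,4],[0,0,0,0,0,0,24],[0,0,0,0,0,0,24],[0,0,0,0,0,0,24],[-20,0,0,0,0,0,24],[-40,0,0,0,0,0,24],[-40,0,0,0,0,0,50]],
])

```text
time_s: 10.7
ee_pos: [0.664, 0.0487, 0.1733]
eef_rot: [-1.57, 1.311, 3.141]
force: [0.4, -0.4, 0.1]
grip_width: 0.0292
```

```bash
python3 - <<'E'
from h import *
p,r=now(); plan(p,r,[((.440,-.103,.18),-4.6,0,45),((.440,-.103,.069),-4.6,0,40)],50)
E
```

```text
t 10.7 p [0.664  0.0487 0.1733] psi -0.1 F [ 0.4 -0.4  0.1] g 0.0292
[7.0, -31.0, 22.0, 0.01, 0.0, 0.04, 50],[6.0, -31.0, 22.0, 0.01, 0.0, 0.04, 50],[5.0, -31.0, 22.0, 0.01, 0.0, 0.04, 50],[4.0, -31.0, 23.0, 0.01, 0.0, 0.03, 50],[2.0, -31.0, 23.0, 0.01, 0.0, 0.04, 50],[1.0, -31.0, 23.0, 0.01, 0.0, 0.03, 50],[1.0, -31.1, 23.7, 0.019, 0.009, 0.039, 50],
[37.0, 0.0, -0.0, -0.0, 0.0, 0.0, 50],[37.0, 0.0, -0.0, -0.0, 0.0, 0.0, 50],[37.0, 0.1, -0.0, -0.0, 0.0, 0.0, 50],
```

>>> play_rows([
  [[7,-31,22,0.01,0,0.04,50],[6,-31,22,0.01,0,0.04,50],[5,-31,22,0.01,0,0.04,50],[4,-31,23,0.01,0,0.03,50],[2,-31,23,0.01,0,0.04,50],[1,-31,23,0.01,0,0.03,50],[1,-31,24,0.02,0.01,0.04,50],[35,0,0,0,0,0,50],[0,0,0,0,0,0,50]],
])

```text
time_s: 11.6
ee_pos: [0.4383, -0.1033, 0.1417]
eef_rot: [-2.421, 1.569, 2.208]
force: [-0.8, -0.1, 1.0]
grip_width: 0.0498
```

```bash
python3 - <<'E'
from h import *
snap("a9",(220,360))
p,r=now(); plan(p,r,[((.440,-.103,.069),-4.6,0,40)],50)
E
```

```text
t 11.7 p [ 0.4404 -0.1031  0.1441] psi -4.7 F [0.1 0.5 1.1] g 0.0503
[38.0, -0.0, -0.0, -0.0, -0.0, -0.0, 50],[37.1, -0.5, -0.0, -0.001, -0.001, -0.001, 50],
```

View pics/a9.png

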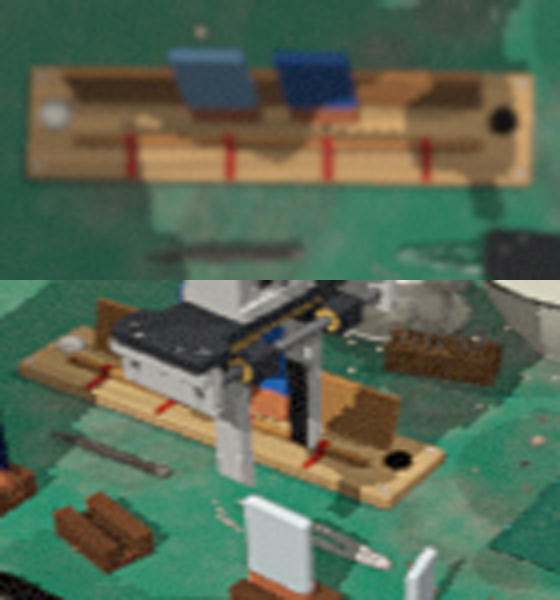

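Mid placed: foot centre at crop u 324 against its mark at 328, about 2.5 mm off. Now grip pale.

>>> play_rows([
  [[38,0,0,0,0,0,50],[37,0,0,0,0,0,50],[0,0,0,0,0,0,40],[0,0,0,0,0,0,4],[0,0,0,0,0,0,4],[0,0,0,0,0,0,4],[0,0,0,0,0,0,4],[0,0,0,0,0,0,4],[0,0,0,0,0,0,4]],
], grip_force=15)

```text
time_s: 12.6
ee_pos: [0.4408, -0.1034, 0.0694]
eef_rot: [1.722, 1.568, 0.069]
force: [-2.0, 0.1, 7.5]
grip_width: 0.0099
```

```bash
python3 - <<'E'
from h import *
p,r=now(); plan(p,r,[(p+[0,0,.121],-4.6,0,41),((.633,.189,.19),0,15,46)],4)
E
```

```text
t 12.6 p [ 0.4408 -0.1034  0.0694] psi -4.7 F [-2.   0.1  7.5] g 0.0099
[-40.0, 0.0, -0.0, -0.0, -0.0, -0.0, 4],[-40.0, 0.0, -0.0, -0.0, -0.0, -0.0, 4],[-41.0, 0.4, -0.1, -0.001, -0.0, -0.003, 4],
[0.0, 21.0, -38.0, -0.01, -0.0, -0.03, 4],[-1.0, 21.0, -38.0, -0.01, -0.0, -0.03, 4],[-1.0, 22.0, -38.0, -0.01, -0.0, -0.03, 4],[-2.0, 22.0, -38.0, -0.01, -0.0, -0.03, 4],[-2.0, 22.0, -38.0, -0.01, -0.0, -0.04, 4],[-3.0, 23.0, -37.0, -0.01, -0.0, -0.03, 4],[-4.0, 23.0, -37.0, -0.01, -0.01, -0.04, 4],[-6.1, 23.1, -36.7, -0.009, -0.001, -0.032, 4],
```

>>> play_rows([
  [[-30,0,0,0,0,0,4],[-45,0,0,0,0,0,4],[-46,0,0,0,0,0,4],[0,21,-38,-0.01,0,-0.03,4],[-1,21,-38,-0.01,0,-0.03,4],[-1,22,-38,-0.01,0,-0.03,4],[-2,22,-38,-0.01,0,-0.03,4],[-2,22,-38,-0.01,0,-0.04,4],[-3,23,-37,-0.01,0,-0.03,4],[-4,23,-37,-0.01,-0.01,-0.04,4]],
], grip_force=25)

```text
time_s: 13.6
ee_pos: [0.6088, 0.1538, 0.189]
eef_rot: [-1.563, 1.342, 3.139]
force: [1.7, 0.0, -1.1]
grip_width: 0.0097
```

```bash
python3 - <<'E'
from h import *
p,r=now(); plan(p,r,[((.635,.189,.17),0,15,46),((.637,.189,.082),0,15,25)],4)
E
```

```text
t 13.6 p [0.6088 0.1538 0.189 ] psi -0.6 F [ 1.7  0.  -1.1] g 0.0097
[6.0, 15.0, -18.0, -0.01, -0.0, -0.02, 4],[6.3, 14.7, -17.3, -0.0, -0.001, -0.013, 4],
[21.0, 6.0, -0.0, -0.0, 0.0, 0.0, 4],[21.0, 6.0, -0.0, -0.0, 0.0, 0.0, 4],[21.0, 6.0, -0.0, -0.0, 0.0, 0.0, 4],[21.4, 6.8, -0.0, -0.0, 0.0, 0.0, 4],
```

>>> play_rows([
  [[6,15,-18,-0.01,0,-0.02,4],[6,15,-17,0,0,-0.01,4],[21,6,0,0,0,0,4],[21,6,0,0,0,0,4],[20,6,0,0,0,0,4],[15,5,0,0,0,0,4],[0,0,0,0,0,0,4]],
])

```text
time_s: 14.3
ee_pos: [0.6365, 0.1871, 0.0874]
eef_rot: [-1.571, 1.309, 3.141]
force: [0.3, 0.3, -0.8]
grip_width: 0.0094
```

```bash
python3 - <<'E'
from h import *
T,S=snap("a10",(205,345))
p,r=now(); print(np.degrees((Rt(0,np.radians(15)).inv()*r).as_rotvec()).round(2))
s=np.array([.2588,0,.9659]);n=np.array([s[2],0,-s[0]])
O=p-.0594*s;print(O)
for dy in (.025,-.025): print(proj(S,O-.005*n+[0,dy,0]).round(1))
print(proj(S,[.6085,.189,.022]))
plan(p,r,[((.637,.189,.082),0,15,25)],4)
cv2.imwrite("pics/a10z.png",cv2.resize(S["img"][120:170,225:275,::-1],(600,600),interpolation=cv2.INTER_NEAREST))
E
```

```text
t 14.4 p [0.6376 0.1873 0.0904] psi -0.0 F [ 0.2  0.6 -1.1] g 0.0101
[0.02 0.06 0.24]
[0.62220529 0.18730097 0.03303718]
[242.6 146.6]
[254.6 151.4]
[246.68533617 153.32178116]
[8.3, 1.6, -1.7, -0.0, -0.001, -0.004, 4],
```

View pics/a10z.png

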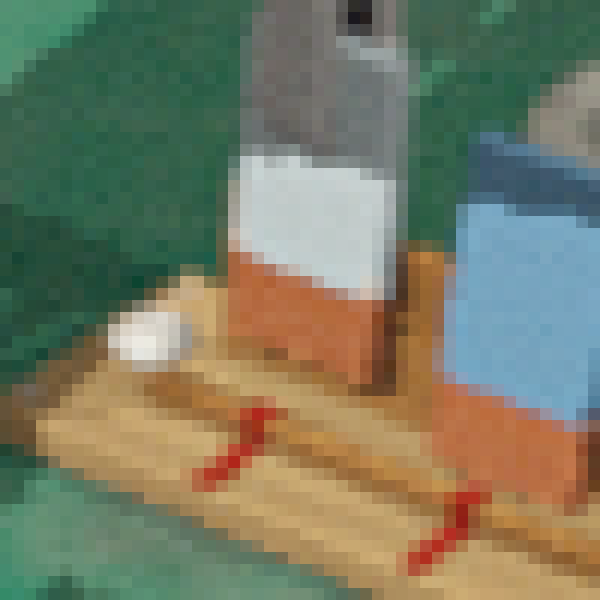

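Pale is in hand, with its foot centre at scene (250,150.3), about 3 mm short of its mark towards −y. Correcting, lowering and releasing.

>>> play_rows([
  [[7,2,-3,0,0,0,4],[5,1,0,0,0,0,4],[3,0,0,0,0,0,4],[0,0,0,0,0,0,4],[0,0,0,0,0,0,24],[0,0,0,0,0,0,24],[0,0,0,0,0,0,24],[-20,0,0,0,0,0,24],[-40,0,0,0,0,0,24],[-40,0,0,0,0,0,50]],
])

```text
time_s: 15.4
ee_pos: [0.6619, 0.1902, 0.1725]
eef_rot: [-1.573, 1.312, 3.139]
force: [-0.0, 0.0, 0.3]
grip_width: 0.029
```

```bash
python3 - <<'E'
from h import *
p,r=now(); plan(p,r,[((.436,.157,.17),0,0,43),((.436,.157,.13),0,0,40)],50)
E
```

```text
t 15.4 p [0.6619 0.1902 0.1725] psi -0.0 F [-0.   0.   0.3] g 0.029
[10.0, -36.0, 6.0, -0.0, -0.0, 0.04, 50],[9.0, -37.0, 5.0, -0.0, -0.0, 0.04, 50],[7.0, -37.0, 6.0, -0.0, -0.0, 0.04, 50],[6.0, -37.0, 5.0, -0.0, -0.0, 0.05, 50],[3.0, -38.0, 6.0, -0.0, -0.0, 0.04, 50],[2.3, -37.2, 5.3, -0.0, -0.001, 0.049, 50],
[20.0, 0.0, -0.0, -0.0, 0.0, -0.0, 50],[20.0, 0.0, -0.0, -0.0, 0.0, -0.0, 50],
```

>>> play_rows([
  [[10,-36,6,0,0,0.04,50],[9,-37,5,0,0,0.04,50],[7,-37,6,0,0,0.04,50],[6,-37,5,0,0,0.05,50],[3,-38,6,0,0,0.04,50],[2,-37,5,0,0,0.05,50],[25,0,0,0,0,0,50],[0,0,0,0,0,0,50]],
])

```text
time_s: 16.2
ee_pos: [0.4424, 0.1585, 0.1449]
eef_rot: [-1.64, 1.564, 3.072]
force: [-0.9, -0.4, -0.4]
grip_width: 0.0501
```

```bash
python3 - <<'E'
from h import *
snap("a11",(200,340))
p,r=now(); plan(p,r,[((.436,.157,.069),0,0,40)],50)
E
```

```text
t 16.3 p [0.4443 0.1588 0.1462] psi -0.0 F [-0.6 -0.4 -0.8] g 0.0498
[39.0, -4.0, 1.0, -0.0, -0.0, 0.0, 50],[38.3, -3.9, 0.8, -0.001, -0.001, 0.006, 50],
```

View pics/a11.png

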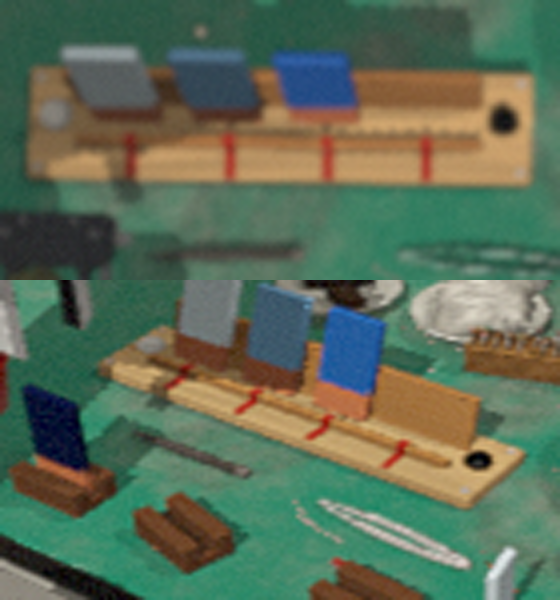

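Pale, light and mid stand in order. Their foot centres are at about 127, 227 and 324, against marks at 130, 229 and 328. Now the dark tile.

>>> play_rows([
  [[39,-4,1,0,0,0,50],[38,-4,1,0,0,0.006,50],[0,0,0,0,0,0,50],[0,0,0,0,0,0,40],[0,0,0,0,0,0,4],[0,0,0,0,0,0,4],[0,0,0,0,0,0,4],[0,0,0,0,0,0,4],[0,0,0,0,0,0,4],[0,0,0,0,0,0,4]],
], grip_force=15)

```text
time_s: 17.3
ee_pos: [0.4357, 0.1568, 0.0691]
eef_rot: [2.313, 1.569, 0.741]
force: [-0.5, -0.5, 5.8]
grip_width: 0.0101
```

```bash
python3 - <<'E'
from h import *
p,r=now(); plan(p,r,[(p+[0,0,.121],0,0,41),((.500,-.021,.19),0,15,46),((.633,-.021,.19),0,15,46),((.637,-.021,.083),0,15,36)],4)
E
```

```text
t 17.3 p [0.4357 0.1568 0.0691] psi -0.0 F [-0.5 -0.5  5.8] g 0.0101
[-40.0, 0.0, -0.0, -0.0, -0.0, -0.0, 4],[-40.0, 0.0, -0.0, -0.0, -0.0, -0.0, 4],[-41.0, 0.1, -0.1, -0.001, -0.001, -0.001, 4],
[0.0, 13.0, 36.0, 0.0, 0.0, -0.05, 4],[-1.0, 13.0, 35.0, 0.0, 0.0, -0.05, 4],[-1.0, 13.0, 36.0, 0.0, 0.0, -0.05, 4],[-2.0, 12.0, 35.0, 0.0, 0.0, -0.06, 4],[-2.4, 12.9, 35.8, 0.0, 0.0, -0.052, 4],
[-11.0, 43.0, 0.0, 0.0, 0.0, 0.0, 4],[-12.0, 43.0, 0.0, 0.0, 0.0, 0.0, 4],[-11.4, 42.4, 0.1, 0.0, 0.0, 0.0, 4],
[34.0, 11.0, -0.0, 0.0, 0.0, 0.0, 4],[34.0, 10.0, -0.0, 0.0, 0.0, 0.0, 4],[34.3, 10.6, -0.0, 0.0, 0.0, 0.0, 4],
```

>>> play_rows([
  [[-30,0,0,0,0,0,4],[-45,0,0,0,0,0,4],[-46,0,0,0,0,0,4],[0,13,36,0,0,-0.05,4],[-1,13,35,0,0,-0.05,4],[-1,13,36,0,0,-0.05,4],[-2,12,35,0,0,-0.06,4],[-2,13,36,0,0,-0.052,4],[-11,43,0,0,0,0,4],[-12,43,0,0,0,0,4]],
], grip_force=25)

```text
time_s: 18.3
ee_pos: [0.5898, -0.0227, 0.1887]
eef_rot: [-1.574, 1.308, 3.136]
force: [0.5, -0.9, 0.4]
grip_width: 0.0097
```

```bash
python3 - <<'E'
from h import *
p,r=now(); plan(p,r,[((.633,-.021,.185),0,15,46),((.637,-.021,.083),0,15,26)],4)
E
```

```text
t 18.3 p [ 0.5898 -0.0227  0.1887] psi -0.1 F [ 0.5 -0.9  0.4] g 0.0097
[-7.6, 42.7, -1.8, -0.002, -0.002, 0.001, 4],
[24.0, 8.0, -0.0, -0.0, 0.0, -0.0, 4],[24.0, 7.0, -0.0, -0.0, 0.0, -0.0, 4],[25.0, 8.0, -0.0, -0.0, 0.0, -0.0, 4],[24.5, 7.2, -0.0, -0.0, 0.0, -0.0, 4],
```

>>> play_rows([
  [[-8,43,-2,0,0,0,4],[24,8,0,0,0,0,4],[24,7,0,0,0,0,4],[25,8,0,0,0,0,4],[20,6,0,0,0,0,4],[0,0,0,0,0,0,4]],
])

```text
time_s: 18.9
ee_pos: [0.6346, -0.0193, 0.0849]
eef_rot: [-1.576, 1.303, 3.136]
force: [-0.4, 0.8, -0.2]
grip_width: 0.0097
```

```bash
python3 - <<'E'
from h import *
T,S=snap("a12",(205,345))
p,r=now(); print(np.degrees((Rt(0,np.radians(15)).inv()*r).as_rotvec()).round(2))
s=np.array([.2588,0,.9659]);n=np.array([s[2],0,-s[0]])
O=p-.0591*s;print(O)
for dy in (.025,-.025): print(proj(S,O-.005*n+[0,dy,0]).round(1))
print(proj(S,[.6085,-.021,.022]))
plan(p,r,[((.637,-.021,.083),0,15,25)],4)
cv2.imwrite("pics/a12z.png",cv2.resize(S["img"][140:190,275:325,::-1],(600,600),interpolation=cv2.INTER_NEAREST))
E
```

```text
t 19.0 p [ 0.6362 -0.0194  0.0887] psi -0.0 F [ 0.3 -0.1 -0.2] g 0.0098
[ 0.02  0.06 -0.  ]
[ 0.62095043 -0.01936693  0.03163134]
[294.4 168. ]
[308.1 173.5]
[300.24219677 175.08691255]
[5.3, 2.2, 1.6, -0.0, -0.001, 0.0, 4],
```

View pics/a12z.png

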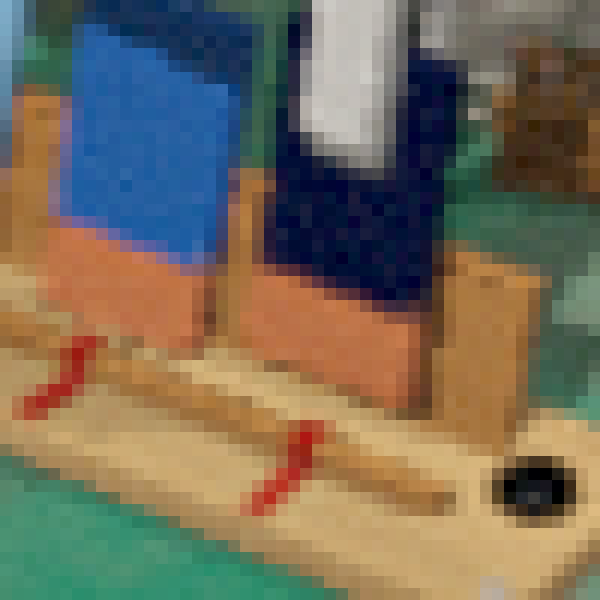

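Dark's foot centre is at scene (302.3,171.5), about 3 mm to the +y side of its mark. Shifting, lowering, releasing and retreating.

>>> play_rows([
  [[6,2,3,0,0,0,4],[5,1,0,0,0,0,4],[2,1,0,0,0,0,4],[0,0,0,0,0,0,4],[0,0,0,0,0,0,24],[0,0,0,0,0,0,24],[0,0,0,0,0,0,24],[-20,0,0,0,0,0,24],[-40,0,0,0,0,0,24],[-40,0,0,0,0,0,50]],
])

```text
time_s: 20.0
ee_pos: [0.6625, -0.0224, 0.1725]
eef_rot: [-1.574, 1.308, 3.138]
force: [0.3, -0.5, -0.2]
grip_width: 0.0288
```

>>> play_rows([
  [[-10,-20,40,0,0,0,50],[-5,-20,40,0,0,0,50],[0,-20,40,0,0,0,50],[0,-20,40,0,0,0,50],[0,-20,40,0,0,0,50],[0,-20,40,0,0,0,50],[0,0,0,0,0,0,50],[0,0,0,0,0,0,50]],
])

```text
time_s: 20.8
ee_pos: [0.5502, -0.2628, 0.2169]
eef_rot: [-1.574, 1.31, 3.136]
force: [0.4, 0.5, 0.1]
grip_width: 0.0501
```

```bash
python3 - <<'E'
from h import *
now();T,S=snap("a13",(205,345))
hsv=cv2.cvtColor(T["img"],cv2.COLOR_RGB2HSV).astype(int)
# orange feet and red marks in top view
for nm,m in (("foot",(hsv[...,0]>=5)&(hsv[...,0]<=11)&(hsv[...,1]>110)),("mark",((hsv[...,0]<4)|(hsv[...,0]>174))&(hsv[...,1]>150))):
    z=np.zeros(m.shape,bool); z[(174 if nm=="foot" else 183):(182 if nm=="foot" else 197),195:305]=1
    k,l,s,ce=cv2.connectedComponentsWithStats((m&z).astype(np.uint8))
    for i in range(1,k):
        if s[i,4]>7: print(nm,s[i].tolist(),ce[i].round(1),ray(T,ce[i],.022).round(4)[:2])
E
```

```text
t 20.8 p [ 0.5502 -0.2628  0.2169] psi -0.1 F [0.4 0.5 0.1] g 0.0501
foot [204, 177, 17, 4, 33] [212.4 178.4] [0.6219 0.1883]
foot [228, 177, 17, 4, 37] [237.  178.5] [0.6232 0.1185]
foot [253, 177, 17, 4, 45] [260.9 178.9] [0.6237 0.0504]
foot [277, 177, 18, 5, 66] [285.5 179.4] [ 0.6236 -0.0194]
```

View pics/a13.png

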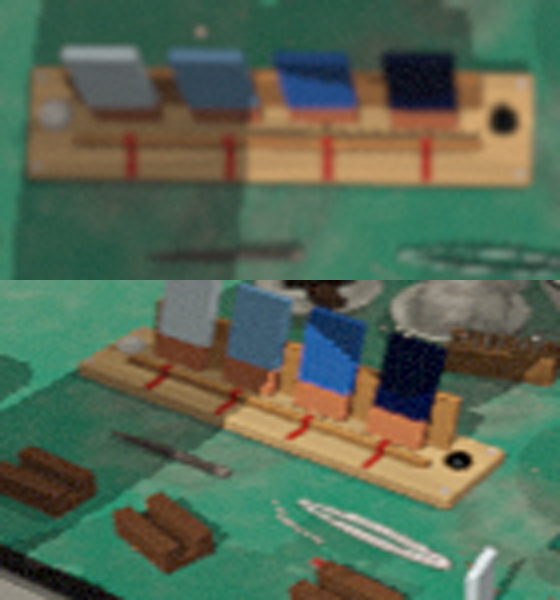

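All four stand leaning on the board, and the foot centres in y (.188, .119, .050, −.019) match the marks (.187, .118, .048, −.022). A quick lean check on the top edges, then hand in.

```bash
python3 - <<'E'
from h import *
from station import viewer,hand_in
T=viewer.camera("top")
for n,y in (("pale",.189),("light",.119),("mid",.049),("dark",-.021)):
  out=[]
  for dy in (-.018,0,.018):
    # column scan along the tile's top edge: first row differing from bench
    u,v=proj(T,[.652,y+dy,.1]); u=int(round(u)); col=T["img"][:,u].astype(int); d=col[:,2]-col[:,1]
    vv=[k for k in range(155,176) if d[k]>-8][0]
    out.append(ray(T,(u,vv-.5),.101)[0].round(4))
  print(n,"top-edge x",out)
print(hand_in())
now()
E
```

```text
pale top-edge x [np.float64(0.6559), np.float64(0.6582), np.float64(0.6578)]
light top-edge x [np.float64(0.6574), np.float64(0.657), np.float64(0.6594)]
mid top-edge x [np.float64(0.659), np.float64(0.6586), np.float64(0.6582)]
dark top-edge x [np.float64(0.6578), np.float64(0.6601), np.float64(0.6597)]
the job is handed in; nothing more can be done
None
the job is handed in; nothing more can be done
```

The four blue tiles stand in the ledge gutter in shade order, palest next to the white button and darkest next to the black. All are released, and the job is handed in. It took about 21 s of robot time, and the wrist force I read stayed under about 8 N.

**Along the ledge:** in the final top view, the foot centres are about 1–2.5 mm from their red marks, against the 13 mm allowed.

| Tile | Foot centre y (m) | Mark y (m) |
|---|---|---|
| pale | 0.188 | 0.187 |
| light | 0.119 | 0.118 |
| mid | 0.050 | 0.048 |
| dark | −0.019 | −0.022 |

**Lean and squareness:** the top edges lie at x of about 0.656–0.660 m all along each tile. That is near the 0.654 m or so I expect for 15° of lean, and each tile is square to the ledge.

**Checks that disagreed:**
- The scene camera put the light tile 4–9 mm off its mark before release. I shifted it 4 mm, and the top view afterwards showed it centred within 2 mm.
- In the last script my automatic search for the red marks found nothing, because they were in shadow. The mark positions above are from the first picture.
- I did not measure the tiles' speeds. They looked at rest, with the arm well clear.

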